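# Move the sanding caddy to the claw-latched hook

## Robot

A 6-joint arm with a two-finger parallel gripper is mounted at the origin on the work surface. World frame = base frame: x ahead of the robot, y to its left, z up, the work surface at z = 0. Lengths are in m, angles in rad, forces in N, time in s.
With the tool pointing down it reaches from about 0.35 to 0.775 m from the base axis. Payload 5.5 kg.
Tool frame: the origin (TCP) lies midway between the tips of the shut fingers; the grasp point (between the pads) lies 19 mm behind it; z points along the fingers, y is the line along which they close (so a half turn about z gives the same grasp; the last joint's range is limited). The gripper opens to 85 mm and grips with 20 to 120 N. Pads are 22 mm wide; open, the fingers measure 114 mm over their backs; the gripper's body (76 mm by 85 mm) begins 54 mm behind the grasp point. The pads swing forward as they close: fully open they stand 13 mm farther back than shut.
Start: joints at [0.983, 0.313, 0.046, 1.304, 0, 1.431], TCP at [0.249, 0.518, 0.231] pointing down, gripper open.
Joint ranges: [-2.76, 2.76], [-0.86, 1.69], [-1.03, 1.26], [-2.2, 2.34], [-1.47, 1.5], [-3.14, 3.14]. Speed limits (rad/s): [2.57, 2.57, 3.14, 3.14, 3.14, 3.14].

## Interface

Orientations are given as a unit quaternion [w, x, y, z].
In Python, from workcell import telemetry, imaging, env gives the robot as it stands. The module is installed in compiled form; this text tells all that it offers.
- The arm moves only by the tool step_arm, never from a script. Its argument "moves" is a list of rows, each a list of 3 entries, a list of its own where there are three numbers: the shift along the tool's x, y, z in mm, then the turn, a rotation vector about the tool's x, y, z in rad, then the finger opening in mm, from 0 to 85.4. A call has 1 to 8 rows; each row is the pose to reach, as a shift and turn from the pose commanded when the call began, along the tool's axes at that moment; what a row does not reach only later rows make up. A row lasts 1/12 s, in which the tool goes at most 41.7 mm and 7.16 degrees, less where a joint would pass 70% of its speed; a pose out of reach is approached as far as the arm can. A call with a gripper value outside its range is refused whole. The fingers move at their own pace and stop on an object; "grip_force" is the grip in N (left out, the last holds). Time passes only in rows, so rows that repeat a pose let the fingers close. It gives the time, the measured TCP pose, the force, the opening and the grip force at its end, in the units of the state.
- telemetry.get_state(): the state, without advancing time (a new reading comes with each control period).
- imaging.read_camera(name): name is "side" or "top" or "wrist"; returns the picture (384x512x3 uint8, red, green, blue); there is no depth.
- imaging.camera_params(name): a dict with "camera_matrix" (3x3 intrinsics, pixels), "D" ([k1, k2, p1, p2, k3] as OpenCV has them; the pictures are not rectified), "pose" (4x4, takes a point from camera to world coordinates). Camera axes: x right, y up, looking along -z (the intrinsics and any distortion apply to the point x, -y, -z); pixel columns grow to the right and rows downward; lengths in m; the calibration is good to about 2 mm. A picture is of the moment at which its call begins: read the wrist's pose just before it. camera_params takes no time and is no camera call; for the wrist camera it gives the pose at the moment of the call.
- env.hand_in(): hands the job in; it is judged then, once.
The state is a dict: "clock": time; "joint_pos": joint angles; "qvel": joint speeds; "tau": joint torques, N m; "tcp_pos": TCP position; "orientation": TCP orientation; "wrist_force": force on the tool from outside, world axes, zero at the start; "ft_torque": the same for the moment, N m; "finger_gap": finger opening in m; "grip_force": force on a finger pad.
Only numpy, scipy, OpenCV 4.12 (cv2) and the standard library are available. Lean on these libraries where they do the work, as an engineer would, in place of code of your own. Each camera call takes 0.05 s, during which the arm holds its last target. There are 200 camera calls.

## Task

Take the sanding caddy off the plain hook and hang it on the other hook, the one with the swinging claw, without setting it down and keeping it level so that nothing spills. The hook with the claw may be clamped higher or lower than it looks, so lower the caddy's bar into it by feel and press down, firmly but not hard, until the bar is fully home and the claw has swung shut over it; then let go. Leave the other things on the bench where they are.

Things in the scene. Friction and masses are not known exactly. Their poses are not given: they have to be found in the camera images.
- caddy: The sanding caddy, about 0.4 kg with contents: open sheet-metal tray 90 (x) x 160 (y) x 40 mm high; origin at the centre of its underside, z up. Straps 14 x 3 mm at y = +-78 mm rise to a hanging bar 140 mm above the origin; between the tray's rim and the bar all is open for the hook prongs. It starts hanging on stand_a, its axes parallel to the stand's.
- bar (a point): Middle of the caddy's hanging bar: round steel, 8 mm diameter, along the caddy's y, 140 mm above the caddy's origin.
- handle (a point): Grasp point in the caddy's wooden handle plate, which stands on the middle of the bar: 20 mm thick (x), 50 mm long (y), 149 to 190 mm above the caddy's origin, on a flat collar 48 (x) x 50 x 5 mm. This point is 32 mm above the bar and 23 mm above the collar's top. Pinch it from above with the fingers closing along the caddy's x.
- stand_a: The plain hook stand, fixed. Origin on the bench straight below the hung bar; x points from the hook back to the post, so the bar leaves upward, then towards -x. Base plate (x 25 to 145, y +-75, 10 mm thick); 22 mm post at x = 90 mm, 225 mm high; two prongs along x at y = +-48 mm, 8 mm wide, from x = -12 to 80 mm.
- seat_a (a point): Centre of the bar when it lies in stand_a's seat, 185 mm above the bench. The prong arms lie 14 to 4 mm below it; the seat is 11 mm wide along x, with walls to 8 mm above, then smooth flares to 28 mm above and 19 mm either side.
- stand_b: The hook stand with the swinging claw, fixed: base, post, prongs and axes like stand_a's, origin on the bench straight below where the bar must hang (this x, y and yaw are right). But the prongs with their claw are clamped at an unknown height that no reading tells: the centre of the fully seated bar is anywhere from 162 to 196 mm above the bench.
- post_b (a point): Top of stand_b's post, 225 mm above the bench, 90 mm behind the hook. The prongs below it, relative to the seated bar's centre: arms 14 to 4 mm below; seat at y = +-48 mm, 11 mm wide along x, walls to 14 mm above, then smooth flares to 34 mm above and 19 mm either side. Bring the bar in from -x at least 40 mm above the seated height, then lower it.
- latch (a joint): Claw of stand_b: two pairs of steel jaws at y = +-36 mm on one stiff shaft along y, staying where left. 0 = open (jaws up), 1.02 to 1.05 rad = shut over the bar fully home. The bar meets it 27 mm above its seat and turns it under about 9 N in all (the caddy's 4 N weight is too little), down to the seat's rigid floor. Stop when the push grows to 15 to 20 N; over 35 N on a stand is a fault.
- sanding_block: Cork sanding block 36 x 58 x 26 mm lying loose in the caddy, origin at the centre of its underside.
- tin: Small round dark tin, 38 mm diameter and 32 mm high, standing loose in the caddy, origin at the centre of its underside.
- tape_roll: Roll of paper tape lying on the bench, 84 mm diameter, 25 mm high; leave it.
- offcut: Dark wood offcut 110 x 45 x 22 mm on the bench; leave it.
- screwdriver: Screwdriver lying on the bench, about 30 mm high at most; leave it.
- screw_jar: Glass jar 60 mm diameter, 75 mm high, standing between and beyond the stands; leave it.
- hammer: Hammer lying on the bench to the left; leave it.
- mug: White mug 76 mm diameter, 90 mm high, to the right; leave it.
- paint_can: Grey can 90 mm diameter, 110 mm high, to the right; leave it.
Things that resemble listed ones, but are neither listed nor needed, are in the scene too. What is shaped like the caddy but red is not meant.

How it is judged:
By the outcome, as a careful person would: the job done as asked, in the order asked, and still so for the second after the job is handed in, with the robot touching nothing.
It also fails if it takes over 56 s, if anything falls off the work surface, if the arm or the gripper's body presses on something with over 40 N, if the wrist force passes 120 N, or if a joint passes its speed limit or range.

## Working session

There is one attempt and no reset: what is moved stays moved. The work goes in short steps, Python scripts to look and compute and a tool call to move; the robot and the scene stay as the last step left them, time stands still between calls to the robot, and variables do not carry over. Pictures are saved under pics/ and viewed, at most 10 in all, crops included, and the job is handed in when it is done.

Besides the shell and the picture viewer there is one more tool, called after ">>>" as a command line: name --argument value ..., lists and objects as JSON in quotes. step_arm: Moves the arm, as the interface text tells. Its arguments: {"type":"object","properties":{"moves":{"type":"array"},"grip_force":{"type":"number"}},"required":["moves"]}

```bash
mkdir -p pics
cat > h.py <<'E'
import numpy as np, cv2
from workcell import telemetry, imaging, env
from scipy.spatial.transform import Rotation as R
def grab(n):
    p=imaging.camera_params(n); im=imaging.read_camera(n); return im,p
def save(im,f): cv2.imwrite('pics/'+f,cv2.cvtColor(im,cv2.COLOR_RGB2BGR))
def ray(p,uv):
    K=np.array(p['camera_matrix']);D=np.array(p['D'],float);T=np.array(p['pose'])
    n=cv2.undistortPoints(np.array(uv,float).reshape(-1,1,2),K,D).reshape(-1,2)
    d=np.c_[n[:,0],-n[:,1],-np.ones(len(n))]@T[:3,:3].T
    return T[:3,3],d
def onz(p,uv,z):
    o,d=ray(p,uv); return o+d*((z-o[2])/d[:,2])[:,None]
def proj(p,X):
    K=np.array(p['camera_matrix']);D=np.array(p['D'],float);T=np.array(p['pose'])
    c=(np.atleast_2d(X)-T[:3,3])@T[:3,:3]; c=c*[1,-1,-1]
    return cv2.projectPoints(c,np.zeros(3),np.zeros(3),K,D)[0].reshape(-1,2)
E
python3 - <<'E'
from h import *
np.set_printoptions(precision=4,suppress=True)
s=telemetry.get_state(); print(s)
ims=[]
for n in ['top','side']:
    im,p=grab(n); save(im,n+'0.png'); print(n,p['pose'],p['camera_matrix'],p['D'])
    ims.append(im)
E
```

```text
{'clock': 0.0, 'joint_pos': array([ 0.9834,  0.314 ,  0.045 ,  1.3036, -0.    ,  1.4312]), 'qvel': array([ 0.0003, -0.0004,  0.0012, -0.0011,  0.0001,  0.0009]), 'tau': array([ -0.0013, -48.0632,  29.8533,   0.0195,  -0.0003,  -0.    ]), 'tcp_pos': array([0.2487, 0.5179, 0.2304]), 'orientation': array([-0.0003,  0.222 ,  0.975 , -0.0008]), 'wrist_force': array([ 0.2844,  0.2009, -0.1495]), 'ft_torque': array([-0.0323,  0.0059,  0.0345]), 'grip_force': 0.0, 'finger_gap': 0.08536540200797499}
top [[-0.1043  0.9732 -0.2051  0.2045]
 [-0.9945 -0.1029  0.0175  0.0928]
 [-0.0041  0.2058  0.9786  1.41  ]
 [ 0.      0.      0.      1.    ]] [[386.7838   0.     256.6864]
 [  0.     386.7838 196.1187]
 [  0.       0.       1.    ]] [0.0426 0.     0.     0.     0.    ]
side [[ 0.8239  0.3677 -0.4313 -0.0905]
 [-0.5665  0.5588 -0.6057 -0.6796]
 [ 0.0183  0.7434  0.6686  1.013 ]
 [ 0.      0.      0.      1.    ]] [[406.3666   0.     258.511 ]
 [  0.     406.3666 193.1279]
 [  0.       0.       1.    ]] [-0.0182  0.      0.      0.      0.    ]
```

View pics/top0.png

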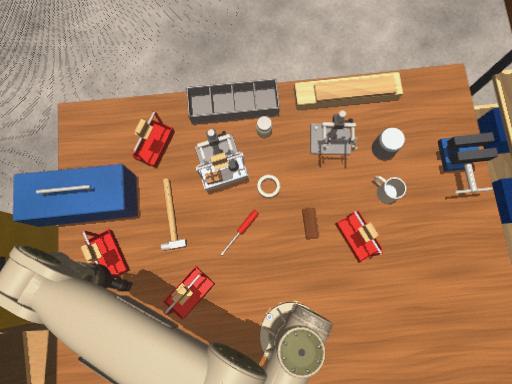

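View pics/side0.png

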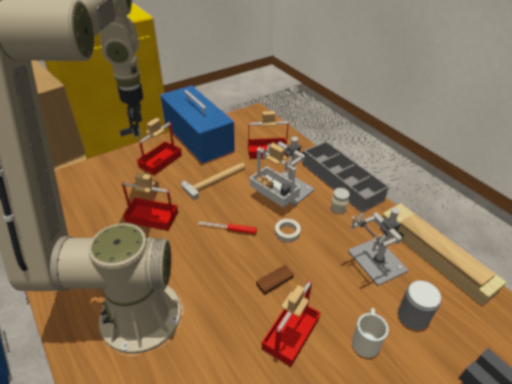

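Top view: grey caddy hanging on its stand at about (221,165); the second stand, with claw, at about (333,138). The red caddies at (153,138), (105,252), (190,293) and (360,237) are decoys. The grey one, on a plain hook, fits the description. I'll confirm it in an enlarged crop.

Run:
```python
from h import *
t=cv2.imread('pics/top0.png');s=cv2.imread('pics/side0.png')
f=lambda im,x,y,w,h:cv2.resize(im[y:y+h,x:x+w],(400,300),interpolation=cv2.INTER_CUBIC)
cv2.imwrite('pics/crop0.png',np.vstack([np.hstack([f(t,181,120,80,60+15)[:, :],f(t,295,100,80,75)]),np.hstack([f(s,240,130,80,75)[:],f(s,340,205,80,75)])]))
```

```text
(no output)
```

View pics/crop0.png

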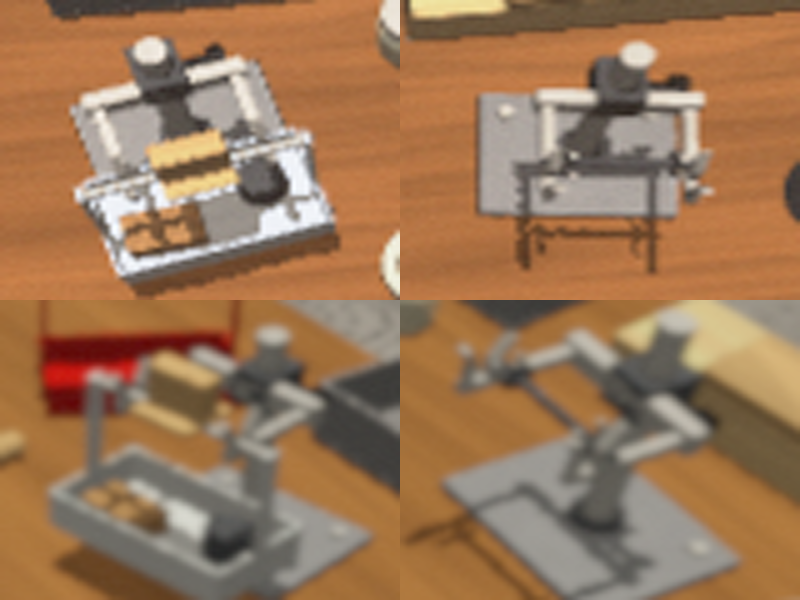

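Confirmed: the grey caddy with wooden handle, cork block and dark tin hangs on plain stand_a. Crop pixels are the post top at top-view (211,132.5) and the bar ends at (197,168) and (242.6,153.8). stand_b has its claw open and its post top at (342.4,113.8).

Run:
```python
from h import *
np.set_printoptions(precision=4,suppress=True)
p=imaging.camera_params('top'); q=imaging.camera_params('side')
P=lambda uv,z:print(uv,z,onz(p,uv,z))
P([[211.2,132.5],[342.4,113.8]],.225)
P([[197,168],[242.6,153.75]],.185)
P([[219,158]],.235)
P([[310.6,123.3],[310.6,153],[350.2,154]],.01)
im=cv2.cvtColor(cv2.imread('pics/top0.png'),cv2.COLOR_BGR2RGB)
# base plate B mask, front edge
hsv=cv2.cvtColor(im,cv2.COLOR_RGB2HSV)
for z,(x,y,w,h) in {'B':(300,105,65,60),'A':(185,120,70,80)}.items():
    m=((hsv[y:y+h,x:x+w,1]<60)&(hsv[y:y+h,x:x+w,2]>100)).astype(np.uint8)
    print(z);print('\n'.join(''.join('#' if v else '.' for v in r) for r in m))
def tri(a,b):
    o,d=ray(p,[a]);o2,e=ray(q,[b]); A=np.c_[d[0],-e[0]];k=np.linalg.lstsq(A,o2-o,rcond=None)[0]
    x,y=o+d[0]*k[0],o2+e[0]*k[1];print((x+y)/2,np.linalg.norm(x-y))
tri([211.2,132.5],[240+272/5,130+(333-300)/4])   # post A
tri([342.4,113.8],[340+(675-400)/5,205+(322-300)/4])
```

```text
[[211.2, 132.5], [342.4, 113.8]] 0.225 [[ 0.6778  0.1962  0.225 ]
 [ 0.6963 -0.2349  0.225 ]]
[[197, 168], [242.6, 153.75]] 0.185 [[0.5757 0.2561 0.185 ]
 [0.6088 0.1024 0.185 ]]
[[219, 158]] 0.235 [[0.5861 0.1777 0.235 ]]
[[310.6, 123.3], [310.6, 153], [350.2, 154]] 0.01 [[ 0.7604 -0.1679  0.01  ]
 [ 0.6422 -0.1523  0.01  ]
 [ 0.6223 -0.2997  0.01  ]]
B
.................................................................
.................................................................
.................................................................
.................................................................
.................................................................
.................................................................
.........................................###.....................
........................................#####....................
.......................................#######...................
.......................................#######...................
...................................##..######....................
.................
[... 8291 characters left out ...]
.......................................
......................................................................
......................................................................
......................................................................
......................................................................
......................................................................
......................................................................
......................................................................
......................................................................
[0.6772 0.1958 0.2273] 0.0006387627795214957
[ 0.6967 -0.2352  0.2242] 7.933634251583815e-05
```

```bash
cat >> h.py <<'E'
A=np.array([.5905,.178]);YA=.212; B=np.array([.6074,-.223]);YB=-.133
def delta(xyz,yaw,n=8):
    s=telemetry.get_state(); w,x,y,z=s['orientation']; C=R.from_quat([x,y,z,w]).as_matrix()
    c,s_=np.cos(yaw),np.sin(yaw); T=np.array([[-s_,c,0],[c,s_,0],[0,0,-1]]).T
    d=C.T@(np.array(xyz)-s['tcp_pos'])*1e3; rv=R.from_matrix(C.T@T).as_rotvec()
    print('tcp',s['tcp_pos'].round(4),'shift mm',d.round(1),'turn',rv.round(3),'F',s['wrist_force'].round(2),'t',round(s['clock'],2))
E
python3 -c "
from h import *
delta([A[0],A[1],.30],YA)"
```

```text
tcp [0.2487 0.5179 0.2305] shift mm [-455.3 -158.5  -69.3] turn [-0.002  0.001  0.911] F [-0.62 -0.05  0.34] t 0.1
```

>>> step_arm --moves '[[[-20, -8, -35], [0, 0, 0.06], 60], [[-50, -18, -55], [0, 0, 0.15], 60], [[-88, -31, -69], [0, 0, 0.25], 60], [[-126, -44, -69], [0, 0, 0.35], 60], [[-165, -57, -69], [0, 0, 0.45], 60], [[-204, -71, -69], [0, 0, 0.55], 60], [[-242, -84, -69], [0, 0, 0.65], 60], [[-280, -97, -69], [0, 0, 0.74], 60]]'

```text
clock: 0.77
tcp_pos: [0.4603, 0.308, 0.3]
orientation: [-0.0, 0.562, 0.827, -0.0]
wrist_force: [1.2, 0.9, -0.5]
finger_gap: 0.0601
grip_force: 0.0
```

```bash
python3 -c "
from h import *
delta([A[0],A[1],.30],YA)"
```

```text
tcp [0.4603 0.308  0.3   ] shift mm [-168.9   73.    -0. ] turn [-0.    -0.     0.166] F [ 1.24  0.87 -0.54] t 0.77
```

>>> step_arm --moves '[[[-34, 15, 0], [0, 0, 0.04], 60], [[-68, 29, 0], [0, 0, 0.08], 60], [[-102, 44, 0], [0, 0, 0.12], 60], [[-136, 59, 0], [0, 0, 0.15], 60], [[-160, 69, 0], [0, 0, 0.166], 60], [[-169, 73, 0], [0, 0, 0.166], 60], [[-169, 73, 0], [0, 0, 0.166], 60], [[-169, 73, 0], [0, 0, 0.166], 60]]'

```text
clock: 1.43
tcp_pos: [0.5898, 0.1802, 0.2997]
orientation: [-0.001, 0.627, 0.779, -0.0]
wrist_force: [-0.8, 0.9, 0.4]
finger_gap: 0.0603
grip_force: 0.0
```

Run:
```python
from h import *
np.set_printoptions(precision=4,suppress=True)
im,p=grab('wrist'); delta([A[0],A[1],.198],YA)
print(p['pose'])
ex=np.array([np.cos(YA),np.sin(YA),0]);ey=np.array([-ex[1],ex[0],0]);b=np.array([*A,.185])
pts=[b+ey*.078,b-ey*.078]+[b+ex*i*.01+ey*j*.025+[0,0,.05] for i in(-1,1) for j in(-1,1)]
uv=proj(p,pts);print(uv)
np.save('wA.npy',im);pickle=__import__('pickle').dump(p,open('wA.pkl','wb'))
v=im.copy()
for a in uv: cv2.circle(v,(int(a[0]),int(a[1])),2,(0,255,0),-1)
save(cv2.resize(v,(800,600)),'wA.png')
```

```text
tcp [0.5894 0.181  0.3001] shift mm [ -3.2   0.6 102.1] turn [-0.001 -0.001  0.006] F [-0.4  -0.31 -0.74] t 1.48
[[ 0.9767 -0.206  -0.0602  0.5752]
 [ 0.2146  0.9342  0.285   0.2522]
 [-0.0024 -0.2913  0.9566  0.442 ]
 [ 0.      0.      0.      1.    ]]
[[254.2913  88.7175]
 [253.5225 276.4653]
 [238.6933 246.5383]
 [237.927  174.7018]
 [268.2148 246.6878]
 [269.5395 174.852 ]]
```

View pics/wA.png

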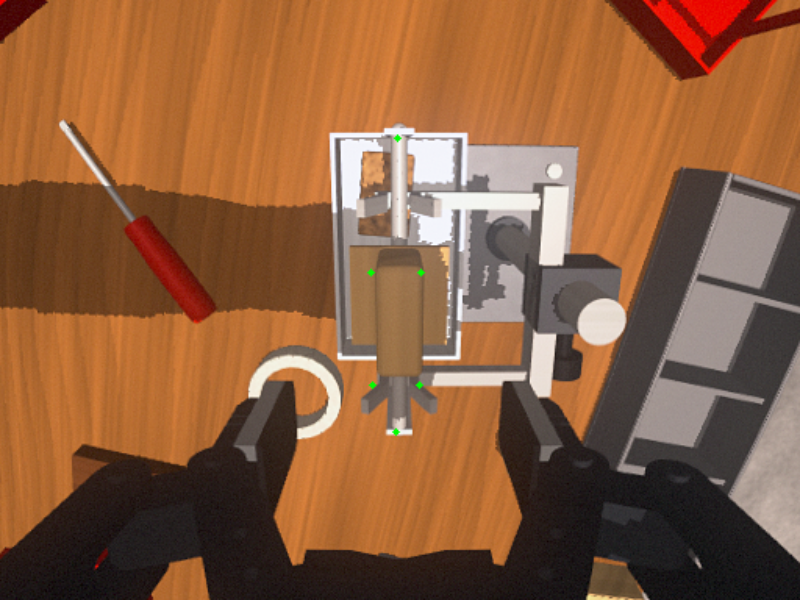

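Wrist view: strap tops at (399,131) and (399,432), handle top centred near (400,318), post A top at (602,322) in the 800×600 picture. All lie within about 3 mm of the prediction (green dots).

Run:
```python
from h import *
np.set_printoptions(precision=4,suppress=True)
import pickle;p=pickle.load(open('wA.pkl','rb'));k=1.5625
print('post',onz(p,[[602/k,322/k]],.225))
b=onz(p,np.array([[399,131],[399.,432]])/k,.189);print(b,b.mean(0)); d=b[0]-b[1];print('yaw',np.arctan2(-d[0],d[1]))
h=onz(p,np.array([[376,265],[424,265],[376,375],[421,375]])/k,.235);print(h.mean(0),h)
delta([A[0],A[1],.198],YA)
```

```text
post [[0.6794 0.1981 0.225 ]]
[[0.5741 0.2577 0.189 ]
 [0.608  0.1044 0.189 ]] [0.591  0.1811 0.189 ]
yaw 0.2171905563887988
[0.5908 0.1823 0.235 ] [[0.5765 0.2039 0.235 ]
 [0.5954 0.2081 0.235 ]
 [0.5863 0.1565 0.235 ]
 [0.6052 0.1607 0.235 ]]
tcp [0.5894 0.181  0.3001] shift mm [ -3.2   0.6 102.1] turn [-0.001 -0.001  0.006] F [-0.4  -0.31 -0.74] t 1.48
```

>>> step_arm --moves '[[[0.5, 1.5, 20], [0, 0, 0.005], 60], [[0.5, 1.5, 45], [0, 0, 0.005], 60], [[0.5, 1.5, 70], [0, 0, 0.005], 60], [[0.5, 1.5, 88], [0, 0, 0.005], 60], [[0.5, 1.5, 98], [0, 0, 0.005], 60], [[0.5, 1.5, 101], [0, 0, 0.005], 60], [[0.5, 1.5, 101], [0, 0, 0.005], 60], [[0.5, 1.5, 101], [0, 0, 0.005], 60]]'

```text
clock: 2.15
tcp_pos: [0.5918, 0.1818, 0.2007]
orientation: [0.001, 0.628, 0.778, 0.001]
wrist_force: [0.8, 0.1, -0.5]
finger_gap: 0.0599
grip_force: 0.0
```

>>> step_arm --moves '[[[0, 0, 0], [0, 0, 0], 30], [[0, 0, 0], [0, 0, 0], 24], [[0, 0, 0], [0, 0, 0], 21], [[0, 0, 0], [0, 0, 0], 18], [[0, 0, 0], [0, 0, 0], 14], [[0, 0, 0], [0, 0, 0], 10], [[0, 0, 0], [0, 0, 0], 8], [[0, 0, 0], [0, 0, 0], 8]]' --grip_force 70

```text
clock: 2.82
tcp_pos: [0.5918, 0.1809, 0.2004]
orientation: [0.0, 0.628, 0.778, 0.0]
wrist_force: [-2.0, -0.4, 5.2]
finger_gap: 0.0189
grip_force: 68.2
```

```bash
python3 -c "
from h import *
delta([A[0],A[1],.198],YA);s=telemetry.get_state();print(s['grip_force'],s['finger_gap'],s['ft_torque'])"
```

```text
tcp [0.5918 0.1809 0.2004] shift mm [-2.6 -1.9  2.4] turn [ 0.001 -0.    -0.   ] F [-2.02 -0.39  5.24] t 2.82
68.21729779243469 0.018909188033636688 [-0.11514102  0.5274617  -0.00276233]
```

>>> step_arm --moves '[[[0, 0, -3], [0, 0, 0], 8], [[0, 0, -8], [0, 0, 0], 8], [[0, 0, -15], [0, 0, 0], 8], [[0, 0, -23], [0, 0, 0], 8], [[0, 0, -32], [0, 0, 0], 8], [[0, 0, -40], [0, 0, 0], 8], [[0, 0, -46], [0, 0, 0], 8], [[0, 0, -50], [0, 0, 0], 8]]'

```text
clock: 3.48
tcp_pos: [0.5921, 0.1811, 0.2508]
orientation: [0.001, 0.628, 0.778, 0.001]
wrist_force: [-0.5, 0.6, -3.6]
finger_gap: 0.019
grip_force: 68.5
```

>>> step_arm --moves '[[[0, -2, -3], [0, 0, 0], 8], [[0, -7, -4], [0, 0, 0], 8], [[0, -15, -5], [0, 0, 0], 8], [[0, -25, -5], [0, 0, 0], 8], [[0, -36, -5], [0, 0, 0], 8], [[0, -47, -5], [0, 0, 0], 8], [[0, -57, -5], [0, 0, 0], 8], [[0, -66, -5], [0, 0, 0], 8]]'

```text
clock: 4.15
tcp_pos: [0.5253, 0.1668, 0.254]
orientation: [-0.0, 0.628, 0.778, -0.0]
wrist_force: [-0.6, -0.1, -3.8]
finger_gap: 0.0191
grip_force: 68.5
```

```bash
python3 -c "
from h import *
ex=np.array([np.cos(YB),np.sin(YB)])
delta([*(B-.14*ex),.256],YB);s=telemetry.get_state();print(s['grip_force'],s['finger_gap'],s['ft_torque'])"
```

```text
tcp [0.5253 0.1668 0.254 ] shift mm [-351.  -133.5   -1.9] turn [-0.001  0.     0.345] F [-0.58 -0.12 -3.84] t 4.15
68.49251389503479 0.019081644436292143 [ 0.01600226  0.00219345 -0.03484764]
```

Run:
```python
from h import *
np.set_printoptions(precision=3,suppress=True)
p=imaging.camera_params('top')
im=cv2.imread('pics/top0.png');hsv=cv2.cvtColor(im,cv2.COLOR_BGR2HSV)
m=((hsv[...,1]>180)&((hsv[...,0]<6)|(hsv[...,0]>174))&(hsv[...,2]>90)).astype(np.uint8);m[:, :320]=0;m[:,400:]=0
c=max(cv2.findContours(m,0,2)[0],key=cv2.contourArea)
bx=cv2.boxPoints(cv2.minAreaRect(c));print(bx)
for z in(.04,.19):print(z,onz(p,bx,z)[:,:2])
ex=np.array([np.cos(YB),np.sin(YB)]);ey=np.array([-ex[1],ex[0]])
for k in(.14,.07):print(k,[(B-k*ex+i*.045*ex+j*.08*ey).round(3) for i in(-1,1) for j in(-1,1)])
q=imaging.camera_params('side')
print('handle red',onz(p,[[370,230]],.17))
```

```text
[[334.685 223.338]
 [353.    212.   ]
 [379.    254.   ]
 [360.685 265.338]]
0.04 [[ 0.364 -0.197]
 [ 0.398 -0.268]
 [ 0.242 -0.334]
 [ 0.21  -0.265]]
0.19 [[ 0.347 -0.166]
 [ 0.377 -0.229]
 [ 0.238 -0.288]
 [ 0.209 -0.226]]
0.14 [array([ 0.413, -0.278]), array([ 0.435, -0.119]), array([ 0.503, -0.29 ]), array([ 0.524, -0.131])]
0.07 [array([ 0.483, -0.287]), array([ 0.504, -0.128]), array([ 0.572, -0.299]), array([ 0.593, -0.14 ])]
handle red [[ 0.316 -0.278  0.17 ]]
```

>>> step_arm --moves '[[[-5, -1, 0], [0, 0, 0.01], 8], [[-15, -3, 0], [0, 0, 0.04], 8], [[-31, -7, 0], [0, 0, 0.08], 8], [[-52, -12, 0], [0, 0, 0.13], 8], [[-76, -17, 0], [0, 0, 0.18], 8], [[-102, -23, 0], [0, 0, 0.23], 8], [[-130, -29, 0], [0, 0, 0.28], 8], [[-158, -35, 0], [0, 0, 0.32], 8]]'

```text
clock: 4.82
tcp_pos: [0.5264, 0.0032, 0.2542]
orientation: [0.0, 0.746, 0.666, 0.0]
wrist_force: [0.4, -0.3, -3.9]
finger_gap: 0.019
grip_force: 68.8
```

```bash
python3 -c "
from h import *
ex=np.array([np.cos(YB),np.sin(YB)])
delta([*(B-.085*ex),.2555],YB)"
```

```text
tcp [0.5264 0.0032 0.2542] shift mm [-213.9   20.8   -1.2] turn [0.001 0.    0.021] F [ 0.43 -0.33 -3.9 ] t 4.82
```

>>> step_arm --moves '[[[-28, 3, 0], [0, 0, 0.02], 8], [[-56, 5, 0], [0, 0, 0.021], 8], [[-84, 8, 0], [0, 0, 0.021], 8], [[-112, 11, 0], [0, 0, 0.021], 8], [[-140, 14, -1], [0, 0, 0.021], 8], [[-165, 16, -1], [0, 0, 0.021], 8], [[-186, 18, -1], [0, 0, 0.021], 8], [[-200, 20, -1], [0, 0, 0.021], 8]]'

```text
clock: 5.48
tcp_pos: [0.5242, -0.1991, 0.255]
orientation: [0.0, 0.752, 0.659, -0.0]
wrist_force: [-0.3, 0.4, -4.2]
finger_gap: 0.0195
grip_force: 68.8
```

>>> step_arm --moves '[[[-8, 1, 0], [0, 0, 0], 8], [[-12, 1, 0], [0, 0, 0], 8], [[-14, 1, 0], [0, 0, 0], 8], [[-14, 1, 0], [0, 0, 0], 8], [[-14, 1, 0], [0, 0, 0], 8]]'

```text
clock: 5.9
tcp_pos: [0.5237, -0.2088, 0.2553]
orientation: [-0.0, 0.751, 0.66, 0.0]
wrist_force: [-0.4, -0.4, -4.1]
finger_gap: 0.0192
grip_force: 68.8
```

Run:
```python
from h import *
import pickle
im,p=grab('wrist');delta([*B,.2555],YB)
np.save('wB.npy',im);pickle.dump(p,open('wB.pkl','wb'))
save(cv2.resize(im,(800,600)),'wB.png')
```

```text
tcp [ 0.5237 -0.2087  0.2554] shift mm [-3.6 84.9 -0.1] turn [ 0.    -0.     0.005] F [-0.55 -0.89 -3.98] t 5.95
```

View pics/wB.png

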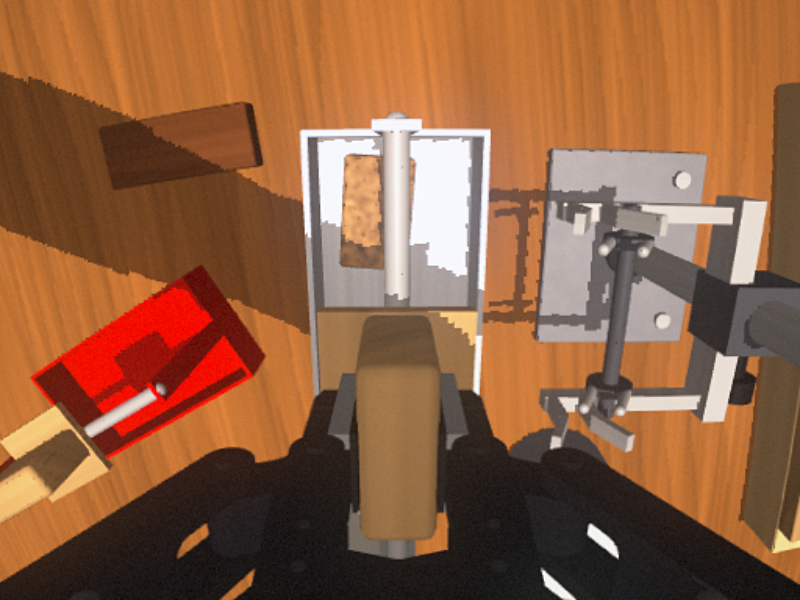

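Wrist view: the held caddy's strap top is at (397,124) and its bar at (397,300). stand_b's plate corners are about (552,150), (705,155), (682,341) and (537,341), with the jaws open and upright.

Run:
```python
from h import *
import pickle
np.set_printoptions(precision=4,suppress=True)
p=pickle.load(open('wB.pkl','rb'));k=1.5625
c=onz(p,np.array([[552,150],[705,155],[682,341],[537,341.]])/k,.01)[:,:2];print(c)
d=c[0]-c[3];y1=np.arctan2(-d[0],d[1]);d=c[1]-c[0];y2=np.arctan2(d[1],d[0]);print('yaw',y1,y2)
for y in(y1,YB):
    ex=np.array([np.cos(y),np.sin(y)]);ey=np.array([-ex[1],ex[0]]);print('seatB',c.mean(0)-.085*ex, (c[0]+c[3])/2-.025*ex)
ex=np.array([np.cos(YB),np.sin(YB)]);ey=np.array([-ex[1],ex[0]])
b=onz(p,np.array([[397,124],[397.,295]])/k,.241)[:,:2];t=np.array([.5237,-.2087])
print('bar rel tcp (x,y)mm',[(1e3*(q-t)@np.c_[ex,ey]).round(1) for q in b])
```

```text
[[ 0.6439 -0.1535]
 [ 0.7598 -0.1688]
 [ 0.7447 -0.3153]
 [ 0.6248 -0.2991]]
yaw -0.13075118919663145 -0.13097014612574454
seatB [ 0.609  -0.2231] [ 0.6095 -0.223 ]
seatB [ 0.6091 -0.2229] [ 0.6096 -0.223 ]
bar rel tcp (x,y)mm [array([ 0.6, 79.1]), array([ 0.9, 28.3])]
```

>>> step_arm --moves '[[[-1, 4, 0], [0, 0, 0.002], 8], [[-2, 12, 0], [0, 0, 0.003], 8], [[-3, 23, 0], [0, 0, 0.003], 8], [[-3, 35, 0], [0, 0, 0.003], 8], [[-3, 45, 0], [0, 0, 0.003], 8], [[-3, 52, 0], [0, 0, 0.003], 8], [[-3, 56, 0], [0, 0, 0.003], 8], [[-3, 58, 0], [0, 0, 0.003], 8]]'

```text
clock: 6.62
tcp_pos: [0.5815, -0.22, 0.2549]
orientation: [-0.0, 0.752, 0.659, 0.0]
wrist_force: [-0.6, -0.1, -3.8]
finger_gap: 0.0188
grip_force: 68.8
```

>>> step_arm --moves '[[[0, 3, 0], [0, 0, 0], 8], [[0, 8, 0], [0, 0, 0], 8], [[0, 14, 0], [0, 0, 0], 8], [[0, 20, 0], [0, 0, 0], 8], [[0, 24, 0], [0, 0, 0], 8], [[0, 27, 0], [0, 0, 0], 8], [[0, 27, 0], [0, 0, 0], 8], [[0, 27, 0], [0, 0, 0], 8]]'

```text
clock: 7.28
tcp_pos: [0.6076, -0.2237, 0.2551]
orientation: [-0.0, 0.752, 0.659, -0.0]
wrist_force: [0.1, -0.3, -4.1]
finger_gap: 0.0194
grip_force: 68.8
```

Run:
```python
from h import *
delta([.6078,-.223,.2555],-.131)
im,p=grab('side');save(cv2.resize(im[190:310,330:490],(800,600),interpolation=cv2.INTER_CUBIC),'s1.png')
```

```text
tcp [ 0.6076 -0.2237  0.2551] shift mm [ 0.7  0.1 -0.4] turn [-0.    -0.    -0.001] F [ 0.09 -0.31 -4.07] t 7.28
```

View pics/s1.png

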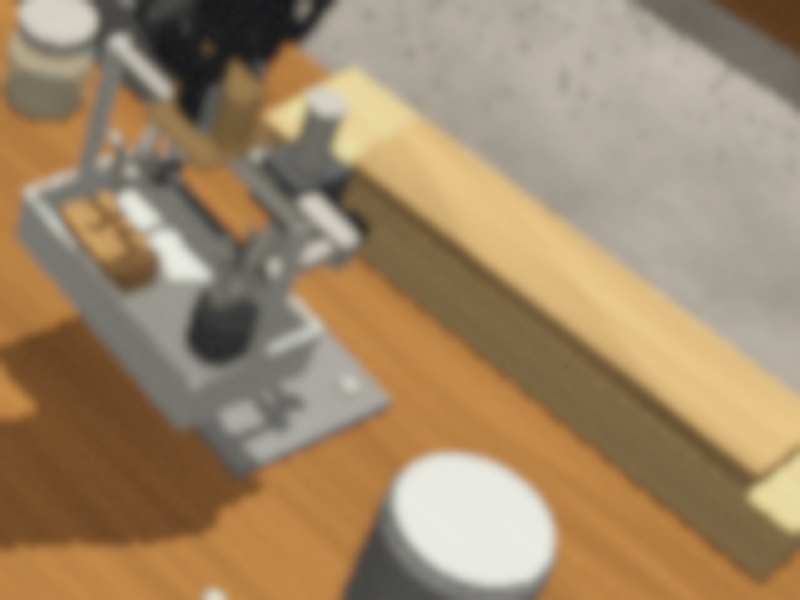

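The bar is over the prongs, clear of the jaws, with the block and tin still in the tray. Now I lower it by feel.

>>> step_arm --moves '[[[0.5, 0, 2], [0, 0, 0], 8], [[0.5, 0, 4], [0, 0, 0], 8], [[0.5, 0, 6], [0, 0, 0], 8], [[0.5, 0, 8], [0, 0, 0], 8], [[0.5, 0, 10], [0, 0, 0], 8], [[0.5, 0, 12], [0, 0, 0], 8], [[0.5, 0, 14], [0, 0, 0], 8], [[0.5, 0, 15], [0, 0, 0], 8]]'

```text
clock: 8.0
tcp_pos: [0.6075, -0.2232, 0.2399]
orientation: [-0.0, 0.752, 0.659, -0.0]
wrist_force: [0.1, 0.1, -3.9]
finger_gap: 0.0192
grip_force: 68.8
```

>>> step_arm --moves '[[[0, 0, 2], [0, 0, 0], 8], [[0, 0, 4], [0, 0, 0], 8], [[0, 0, 6], [0, 0, 0], 8], [[0, 0, 8], [0, 0, 0], 8], [[0, 0, 9], [0, 0, 0], 8], [[0, 0, 10], [0, 0, 0], 8]]'

```text
clock: 8.5
tcp_pos: [0.6076, -0.2232, 0.2301]
orientation: [-0.0, 0.752, 0.659, 0.0]
wrist_force: [-0.5, -1.0, -3.7]
finger_gap: 0.0188
grip_force: 68.8
```

>>> step_arm --moves '[[[0, 0, 1.5], [0, 0, 0], 8], [[0, 0, 3], [0, 0, 0], 8], [[0, 0, 4.5], [0, 0, 0], 8], [[0, 0, 6], [0, 0, 0], 8], [[0, 0, 7], [0, 0, 0], 8], [[0, 0, 8], [0, 0, 0], 8]]'

```text
clock: 9.0
tcp_pos: [0.6076, -0.2232, 0.2221]
orientation: [-0.0, 0.752, 0.659, 0.0]
wrist_force: [-0.7, 0.2, -2.8]
finger_gap: 0.0192
grip_force: 68.8
```

>>> step_arm --moves '[[[0, 0, 1.5], [0, 0, 0], 8], [[0, 0, 3], [0, 0, 0], 8], [[0, 0, 4.5], [0, 0, 0], 8], [[0, 0, 6], [0, 0, 0], 8], [[0, 0, 7], [0, 0, 0], 8], [[0, 0, 8], [0, 0, 0], 8]]'

```text
clock: 9.5
tcp_pos: [0.6075, -0.2232, 0.2141]
orientation: [-0.0, 0.752, 0.659, 0.0]
wrist_force: [-0.3, 0.1, -3.4]
finger_gap: 0.0191
grip_force: 68.8
```

>>> step_arm --moves '[[[0, 0, 1.5], [0, 0, 0], 8], [[0, 0, 3], [0, 0, 0], 8], [[0, 0, 4.5], [0, 0, 0], 8], [[0, 0, 6], [0, 0, 0], 8], [[0, 0, 6], [0, 0, 0], 8]]'

```text
clock: 9.92
tcp_pos: [0.6091, -0.2237, 0.2098]
orientation: [0.002, 0.752, 0.659, 0.001]
wrist_force: [4.3, 0.1, -1.3]
finger_gap: 0.0192
grip_force: 69.2
```

>>> step_arm --moves '[[[0, 0, 1], [0, 0, 0], 8], [[0, 0, 2], [0, 0, 0], 8], [[0, 0, 3], [0, 0, 0], 8], [[0, 0, 4], [0, 0, 0], 8], [[0, 0, 4], [0, 0, 0], 8]]'

```text
clock: 10.33
tcp_pos: [0.6079, -0.2234, 0.2041]
orientation: [0.0, 0.752, 0.659, 0.0]
wrist_force: [2.7, -1.3, -0.0]
finger_gap: 0.0191
grip_force: 69.5
```

>>> step_arm --moves '[[[0, 0, 1], [0, 0, 0], 8], [[0, 0, 2], [0, 0, 0], 8], [[0, 0, 3], [0, 0, 0], 8], [[0, 0, 3], [0, 0, 0], 8]]'

```text
clock: 10.67
tcp_pos: [0.6076, -0.2232, 0.2009]
orientation: [-0.0, 0.752, 0.659, 0.0]
wrist_force: [3.1, -0.6, 1.0]
finger_gap: 0.0189
grip_force: 69.5
```

>>> step_arm --moves '[[[0, 0, 1], [0, 0, 0], 8], [[0, 0, 2], [0, 0, 0], 8], [[0, 0, 3], [0, 0, 0], 8], [[0, 0, 3], [0, 0, 0], 8]]'

```text
clock: 11.0
tcp_pos: [0.6075, -0.2231, 0.1981]
orientation: [-0.0, 0.752, 0.659, 0.0]
wrist_force: [2.7, -0.5, 1.0]
finger_gap: 0.0187
grip_force: 69.6
```

>>> step_arm --moves '[[[0, 0, 1], [0, 0, 0], 8], [[0, 0, 2], [0, 0, 0], 8], [[0, 0, 3], [0, 0, 0], 8], [[0, 0, 4], [0, 0, 0], 8]]'

```text
clock: 11.33
tcp_pos: [0.6074, -0.2231, 0.1943]
orientation: [-0.0, 0.752, 0.659, -0.0]
wrist_force: [0.7, 0.2, 4.2]
finger_gap: 0.0194
grip_force: 70.0
```

>>> step_arm --moves '[[[0, 0, 1], [0, 0, 0], 8], [[0, 0, 2], [0, 0, 0], 8], [[0, 0, 3], [0, 0, 0], 8]]'

```text
clock: 11.58
tcp_pos: [0.6073, -0.2231, 0.1912]
orientation: [-0.0, 0.752, 0.659, -0.0]
wrist_force: [-0.4, -0.5, 5.4]
finger_gap: 0.0191
grip_force: 70.1
```

>>> step_arm --moves '[[[0, 0, 0.7], [0, 0, 0], 8], [[0, 0, 1.4], [0, 0, 0], 8], [[0, 0, 2], [0, 0, 0], 8]]'

```text
clock: 11.83
tcp_pos: [0.6072, -0.2231, 0.1891]
orientation: [-0.0, 0.752, 0.659, -0.0]
wrist_force: [-0.4, 0.4, 4.4]
finger_gap: 0.0193
grip_force: 70.0
```

>>> step_arm --moves '[[[0, 0, 0.7], [0, 0, 0], 8], [[0, 0, 1.4], [0, 0, 0], 8], [[0, 0, 2], [0, 0, 0], 8]]'

```text
clock: 12.08
tcp_pos: [0.6072, -0.2231, 0.1871]
orientation: [-0.0, 0.752, 0.659, -0.0]
wrist_force: [-1.4, -0.3, 4.5]
finger_gap: 0.0191
grip_force: 70.1
```

>>> step_arm --moves '[[[0, 0, 0.7], [0, 0, 0], 8], [[0, 0, 1.4], [0, 0, 0], 8], [[0, 0, 2], [0, 0, 0], 8]]'

```text
clock: 12.33
tcp_pos: [0.6074, -0.2231, 0.1851]
orientation: [-0.0, 0.752, 0.659, -0.0]
wrist_force: [-2.4, 0.4, 4.5]
finger_gap: 0.0192
grip_force: 70.0
```

>>> step_arm --moves '[[[0, 0, 0.5], [0, 0, 0], 8], [[0, 0, 1], [0, 0, 0], 8], [[0, 0, 1.5], [0, 0, 0], 8]]'

```text
clock: 12.58
tcp_pos: [0.6075, -0.2232, 0.1837]
orientation: [-0.0, 0.752, 0.659, -0.0]
wrist_force: [-1.8, 1.5, 4.4]
finger_gap: 0.0189
grip_force: 70.0
```

>>> step_arm --moves '[[[0, 0, 0.4], [0, 0, 0], 8], [[0, 0, 0.8], [0, 0, 0], 8], [[0, 0, 1.2], [0, 0, 0], 8]]'

```text
clock: 12.83
tcp_pos: [0.6076, -0.2232, 0.1833]
orientation: [0.0, 0.752, 0.659, 0.0]
wrist_force: [-4.8, 2.0, 11.1]
finger_gap: 0.0191
grip_force: 70.6
```

>>> step_arm --moves '[[[0, 0, 0.4], [0, 0, 0], 8], [[0, 0, 0.8], [0, 0, 0], 8], [[0, 0, 1.2], [0, 0, 0], 8]]'

```text
clock: 13.08
tcp_pos: [0.6076, -0.2232, 0.1833]
orientation: [0.001, 0.752, 0.659, 0.0]
wrist_force: [-5.3, 1.4, 15.6]
finger_gap: 0.0193
grip_force: 71.4
```

The TCP stopped at 0.1833 m while the push rose to about 19 N. That is 27 mm below first contact, as expected, so the bar is home. I'll look before releasing.

Run:
```python
from h import *
im,p=grab('wrist');im2,_=grab('side')
save(np.hstack([cv2.resize(im,(400,300))[:, :],cv2.resize(im2[195:300,330:470],(400,300),interpolation=cv2.INTER_CUBIC)]),'w2.png')
delta([.6078,-.223,.2555],-.131)
```

```text
tcp [ 0.6076 -0.2232  0.1832] shift mm [  0.2   0.3 -72.3] turn [ 0.001  0.001 -0.001] F [-4.37  1.74 13.46] t 13.18
```

View pics/w2.png

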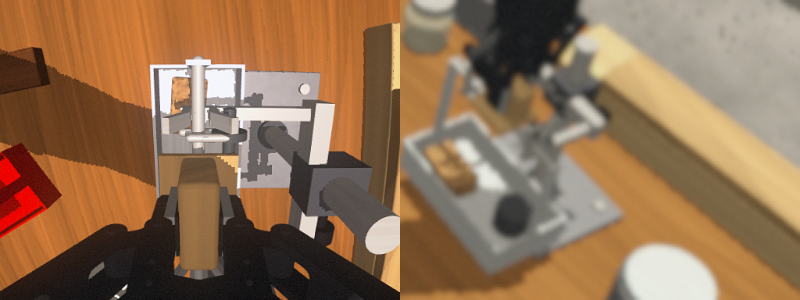

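The jaws now cross over the bar at (200,135) and nothing has spilled. I'll relax the push and let go.

>>> step_arm --moves '[[[0, 0, -0.7], [0, 0, 0], 8], [[0, 0, -1.3], [0, 0, 0], 8], [[0, 0, -1.3], [0, 0, 0], 19], [[0, 0, -1.3], [0, 0, 0], 24], [[0, 0, -1.3], [0, 0, 0], 32], [[0, 0, -1.3], [0, 0, 0], 40], [[0, 0, -1.3], [0, 0, 0], 46], [[0, 0, -1.3], [0, 0, 0], 46]]' --grip_force 30

```text
clock: 13.85
tcp_pos: [0.6076, -0.2231, 0.1821]
orientation: [-0.0, 0.752, 0.659, -0.0]
wrist_force: [0.2, 0.0, 1.0]
finger_gap: 0.0459
grip_force: 0.0
```

>>> step_arm --moves '[[[0, 0, -2], [0, 0, 0], 46], [[0, 0, -6], [0, 0, 0], 46], [[0, 0, -12], [0, 0, 0], 46], [[0, 0, -22], [0, 0, 0], 46], [[0, 0, -36], [0, 0, 0], 46], [[0, 0, -54], [0, 0, 0], 46], [[0, 0, -74], [0, 0, 0], 46], [[0, 0, -96], [0, 0, 0], 46]]'

```text
clock: 14.52
tcp_pos: [0.6074, -0.2231, 0.2803]
orientation: [0.0, 0.752, 0.659, 0.0]
wrist_force: [0.8, 0.7, 0.7]
finger_gap: 0.0455
grip_force: 0.0
```

>>> step_arm --moves '[[[0, 0, -20], [0, 0, 0], 46], [[0, 0, -34], [0, 0, 0], 46], [[0, 0, -40], [0, 0, 0], 46], [[0, 0, -40], [0, 0, 0], 46]]'

```text
clock: 14.85
tcp_pos: [0.6083, -0.2236, 0.3214]
orientation: [0.002, 0.752, 0.659, 0.001]
wrist_force: [-0.3, 0.1, 1.3]
finger_gap: 0.046
grip_force: 0.0
```

Run:
```python
from h import *
im,p=grab('wrist')
save(cv2.resize(im,(800,600)),'w3.png')
delta([.6078,-.223,.2555],-.131)
```

```text
tcp [ 0.608  -0.2234  0.3197] shift mm [ 0.4 -0.4 64.2] turn [ 0.002  0.001 -0.001] F [-0.06 -0.05 -0.84] t 14.9
```

View pics/w3.png

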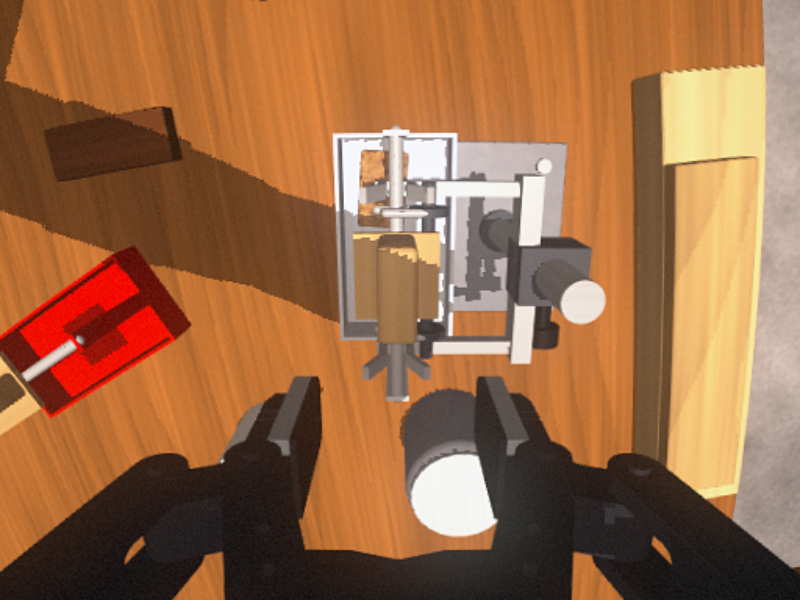

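The caddy hangs on stand_b, with the jaw across the bar at (395,212), the cork block inside, and the gripper clear above.

```bash
python3 -c "
from workcell import env
print(env.hand_in())"
```

```text
the job is handed in; nothing more can be done
None
```

The caddy now hangs on stand_b with the bar pressed home (final push about 19 N) and the claw shut over it. The cork block is still in the tray, and the tin was there when I last had it in view, just before letting go. The gripper is clear, and I handed the job in at about 15 s; no verdict was returned.

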